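# Lay out the pump parts on the parts board

## Robot

A 6-joint arm with a two-finger parallel gripper is mounted at the origin on a cart in front of the work surface, level with it; the furniture and walls round the work are solid. World frame = base frame: x ahead of the robot, y to its left, z up, the work surface at z = 0. Lengths are in m, angles in rad, forces in N, time in s.
With the tool pointing down it reaches from about 0.25 to 0.775 m from the base axis. Payload 4 kg.
Tool frame: the origin (TCP) lies between the finger pads; the fingertips stand 25 mm ahead of it and the grasp point (between the pads) lies 6 mm ahead of it (robot.tip_reach is the distance from the TCP to the fingertips, in m); z points along the fingers, y is the line along which they close (so a half turn about z gives the same grasp; the last joint's range is limited). The gripper opens to 94 mm and grips with 3 to 60 N. Pads are 16 mm wide; open, the fingers measure 119 mm over their backs; the gripper's body (75 mm by 177 mm) begins 78 mm behind the grasp point.
Start: joints at [-1.383, 0.087, 1.371, -0, 1.684, -0.103], TCP at [0.158, -0.527, 0.231] pointing down, gripper open.
Joint ranges: [-3.1, 3.1], [-0.76, 2.03], [0.27, 2.55], [-1.08, 4.22], [0.17, 2.65], [-2.57, 2.57]. Speed limits (rad/s): [2.79, 2.79, 3.14, 3.14, 3.14, 3.14].

## Interface

Orientations are given as [roll, pitch, yaw] about the fixed x, y, z axes, in that order (R = Rz(yaw) Ry(pitch) Rx(roll)).
In Python, from bench import sensors, snapshot, camera_info, ticket, robot gives the robot as it stands.
- The arm moves only by the tool arm_command, never from a script. Its argument "plan" is a list of rows, each an object with "grip": the closure, from -1 (fully open) to 1 (shut); "slide": the shift along the tool's x, y, z normalised to -1 to 1, where 1 is 500 mm, a list of three; "spin": the turn about the tool's z normalised to -1 to 1, where 1 is 5 degrees. A call has 1 to 10 rows; each row shifts and turns the commanded pose from where the row before left it, along the tool's axes as they then stand; what a row does not reach is not made up. A row lasts 1/8 s, in which the tool goes at most 62.5 mm and 10.7 degrees, less where a joint would pass 70% of its speed; a pose out of reach is approached as far as the arm can. A call with a number of a shift or a turn outside -1 to 1 is refused whole. A call with a gripper value outside its range is refused whole. The fingers move at their own pace and stop on an object; the grip force is fixed at half the most. Time passes only in rows, so rows that do not move let the fingers close. It gives the time, the measured TCP pose, the force, the opening and the grip force at its end, in the units of the state.
- sensors.get_obs(): the state, without advancing time (a new reading comes with each control period).
- snapshot(name): name is "scene" or "top"; returns the picture (384x512x3 uint8, red, green, blue); there is no depth.
- camera_info(name): a dict with "fx", "fy", "cx", "cy" (pixels), "k1" (the pictures are not rectified: a ray, as slopes to the right and down, at radius r is drawn at 1 + k1 r^2 times it, then the intrinsics apply), "position" and "rotation" of the camera in the world. Camera axes: x right, y up, looking along -z (the intrinsics and any distortion apply to the point x, -y, -z); pixel columns grow to the right and rows downward; lengths in m; the calibration is good to about 2 mm. A picture is of the moment at which its call begins. camera_info takes no time and is no camera call.
- ticket.close_job(): hands the job in; it is judged then, once.
The state is a dict: "time": time; "joint_positions": joint angles; "qvel": joint speeds; "joint_torque": joint torques, N m; "tool_pos": TCP position; "ee_rot": TCP orientation; "wrist_force": force on the tool from outside, world axes, zero at the start; "wrist_torque": the same for the moment, N m; "width": finger opening in m; "finger_force": force on a finger pad.
Only numpy, scipy, OpenCV 4.12 (cv2) and the standard library are available. Lean on these libraries where they do the work, as an engineer would, in place of code of your own. Each camera call takes 0.05 s, during which the arm holds its last target. There are 200 camera calls.

## Task

Lay out the pump parts on the parts board ready for reassembly, each upright and in the middle of its own grey round pad: the wide black collar between the pump barrel and the threaded fitting that already sit on the front row, the slim spacer tube on the pad directly behind the barrel, and the lidded jar on the pad directly behind the fitting. Then put the cream plug centred on top of the collar, the way it lies now, wide flat side down. Leave the barrel, the fitting and everything else where they are.

Things in the scene. Friction and masses are not known exactly. Their poses are not given: they have to be found in the camera images.
- board: Fixed plywood board, 200 x 300 x 12 mm, flat on the bench. Origin: centre of its underside; x to its back edge (away from the robot, within 0.3 rad), y to its left, z up. Six grey round pads, 60 mm across, flush with its top (z = 12 mm): front row x = -45 mm, back row x = +45 mm, each at y = +95 (left), 0, -95 mm (right). Both outer front pads are occupied at the start; the other four are empty.
- barrel: Pump barrel: black upright barrel with a bright steel rim and a small lug near the top, 35 x 52 x 50 mm high, loose, stands on the left or the right pad of the board's front row (origin within 3 mm of the pad's centre). Origin: centre of its underside; z up. Stays where it is.
- fitting: Steel threaded pipe fitting with a hexagon in the middle, lying on its side across the robot's view, 30 x 60 x 26 mm high, loose, on the other outer pad of the board's front row. Origin: centre of its underside; y along its length, z up. Stays where it is.
- collar: Black knurled collar, the widest of the loose parts on the bench: upright round ring 43 mm across and 36 mm high, with a flat top, 0.2 kg. Origin: centre of its underside; z up. Treat its bore as closed.
- cap_plug: Cream plastic plug, low and nearly round (six-sided with rounded corners), 32 mm across and 18 mm high with a slightly raised disc on top (grip it by the sides, lower 14 mm), 0.03 kg. Origin: centre of its underside; z up. It lies on its flat underside at the start.
- tube: Slim bright metal spacer tube standing upright, 18 mm across and 36 mm high, 0.05 kg. Origin: centre of its underside; z up.
- jar: Small white jar with a wider black screw lid, upright, 34 mm high; the body is 31 mm across up to 21 mm, the lid 34 mm across above that. The lid does not come off. Origin: centre of its underside; z up.
- oil_bottle: Bystander: yellow oil bottle with a red nozzle, 48 mm across, 136 mm high, upright on the bench. Origin: centre of its underside.
- tape: Bystander: black roll of tape lying flat behind the parts, 72 mm across, 19 mm high. Origin: centre of its underside.
Not all that is in view belongs to the job. What is shaped like the jar but brown is not meant. Of the things that look like the cap_plug, take the one that is farthest from the robot's base at the start.

How it is judged:
By the outcome, as a careful person would: the job done as asked, in the order asked, and still so for the second after the job is handed in, with the robot touching nothing.
It also fails if it takes over 112 s, if anything falls off the work surface, if the arm or the gripper's body presses on something with over 40 N, if the wrist force passes 120 N, or if a joint passes its speed limit or range.

## Working session

There is one attempt and no reset: what is moved stays moved. The work goes in short steps, Python scripts to look and compute and a tool call to move; the robot and the scene stay as the last step left them, time stands still between calls to the robot, and variables do not carry over. Pictures are saved under pics/ and viewed, at most 14 in all, crops included, and the job is handed in when it is done.

Besides the shell and the picture viewer there is one more tool, called after "Request:" in YAML: its name, and indented under it one key for each argument. arm_command: Moves the arm, as the interface text tells. Scaled input: -1 to 1 covers 500 mm each way for a shift and 5 degrees each way for a turn. Its arguments: {"type":"object","properties":{"plan":{"type":"array","items":{"type":"object","properties":{"grip":{"type":"number"},"slide":{"type":"array","items":{"type":"number"}},"spin":{"type":"number"}}}}},"required":["plan"]}

```bash
mkdir -p pics
python3 - <<'E'
from bench import sensors,snapshot,camera_info
import cv2
print(sensors.get_obs())
for n in("scene","top"):
    cv2.imwrite(f"pics/{n}0.png",cv2.resize(snapshot(n)[:,:,::-1],(800,600),interpolation=cv2.INTER_CUBIC)); print(camera_info(n))
E
```

```text
{'time': 0.0, 'joint_positions': array([-1.38307563e+00,  8.79406669e-02,  1.37222691e+00,  3.91016589e-06,
        1.68357278e+00, -1.03076478e-01]), 'qvel': array([-0.00071673,  0.00028593,  0.00114164, -0.00130409, -0.00135729,
        0.00101346]), 'joint_torque': array([-6.57071141e-04, -3.40181851e+01, -3.02430546e+01,  7.17043877e-02,
        3.30597558e-02, -1.57004915e-04]), 'tool_pos': array([ 0.15761297, -0.52643191,  0.22932581]), 'ee_rot': array([-3.13945675e+00, -2.24851302e-04,  2.90797368e-01]), 'wrist_force': array([ 0.7540609 , -0.03944843,  0.40804144]), 'wrist_torque': array([-1.14310620e-02, -4.96258583e-06,  2.02434236e-02]), 'finger_force': 0.0, 'width': 0.09406933428442696}
{'fx': 495.0699898345358, 'fy': 495.0699898345358, 'cx': 257.23064891089814, 'cy': 189.6451220711436, 'k1': -0.18983429521761339, 'position': array([-0.38266464, -0.73804909,  0.65118896]), 'rotation': array([ 1.100814  ,  0.02245154, -0.88325564])}
{'fx': 491.0716372896594, 'fy': 491.0716372896594, 'cx': 244.96190855245828, 'cy': 188.45987469075152, 'k1': 0.07145326891086443, 'position': array([0.35562281, 0.02514806, 1.26065865]), 'rotation': array([ 0.17964481,  0.00952878, -1.54272981])}
```

View pics/scene0.png

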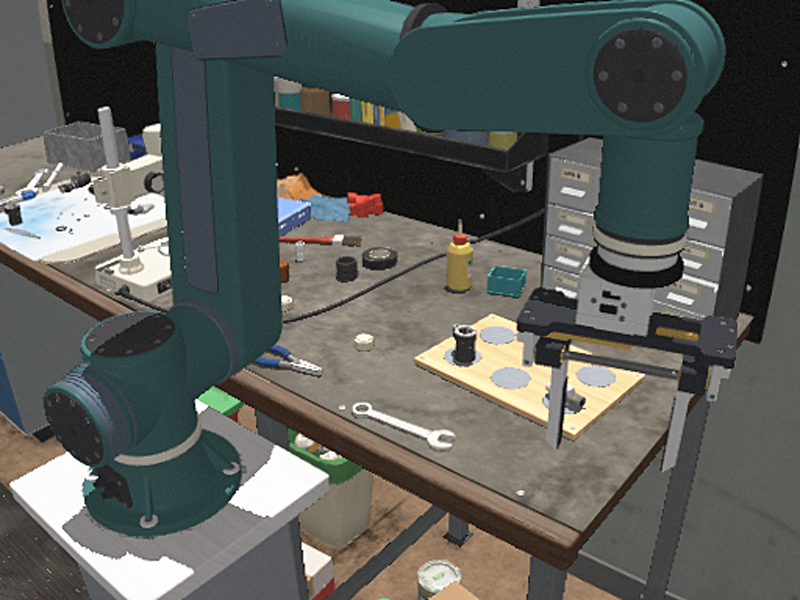

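View pics/top0.png

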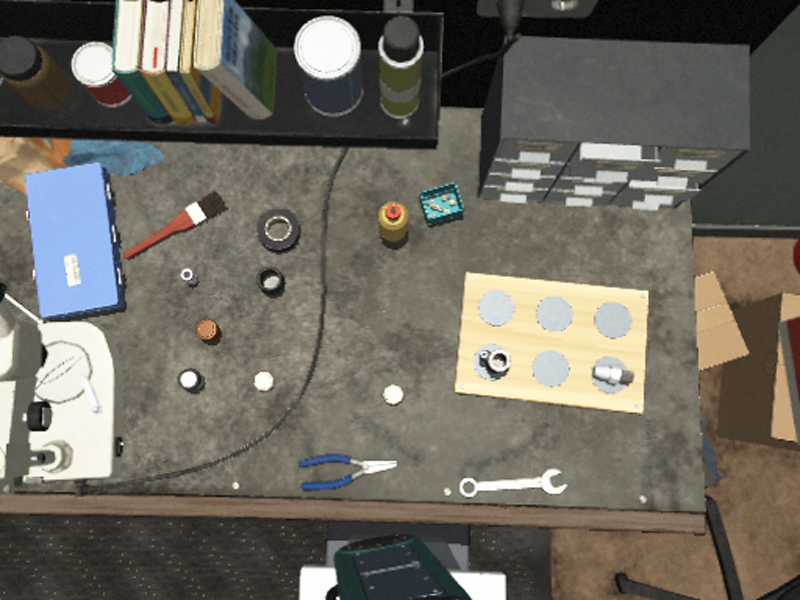

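Scene: the board with barrel (465,345) and fitting (570,398) is on the right, the arm hanging above it. Top: the arm is clear of the view. Candidates at top (800 px wide) are:
- Plugs: (264,381) and (393,395).
- Jars: (190,380) and the brown one (207,330).
- Tube: (188,275).
- Collar (271,281), against the tape (278,230).

By the description I choose plug (264,381), which is farther from the base, and jar (190,380). I'll check these in a close crop.

```bash
cat > h.py <<'E'
from bench import sensors,snapshot,camera_info
import numpy as np,cv2
from scipy.spatial.transform import Rotation as Ro
def cam(n):
    c=camera_info(n); R=Ro.from_euler('xyz',c['rotation']).as_matrix()@np.diag([1,-1,-1])
    K=np.array([[c['fx'],0,c['cx']],[0,c['fy'],c['cy']],[0,0,1]]); return K,np.array([c['k1'],0,0,0,0.]),R,np.array(c['position'])
def ray(n,uv):
    K,d,R,p=cam(n); q=cv2.undistortPoints(np.array([[uv]],float),K,d)[0,0]; return p,R@[q[0],q[1],1]
def plane(n,uv,z):
    p,v=ray(n,uv); return p+v*(z-p[2])/v[2]
def proj(n,X):
    K,d,R,p=cam(n); return cv2.projectPoints(np.atleast_2d(np.array(X,float)),cv2.Rodrigues(R.T)[0],-R.T@p,K,d)[0][:,0]
E
python3 - <<'E'
from h import *
im=snapshot("top"); cv2.imwrite("pics/raw_top.png",im[:,:,::-1])
s=.64
for n,uv,z in [("tube",(188,273),.036),("collar",(271,281),.036),("jar",(190,379),.034),("plug",(264,381),.018),("plug2",(393,395),.018),("brown",(207,330),.034),("oil",(393,212),.136),("tape",(278,230),.019)]+[("pad",p,.012) for p in((497,308),(555,314),(613,320),(491,362),(550,368),(611,375))]:
    X=plane("top",(uv[0]*s,uv[1]*s),z); print(n,X.round(3),np.hypot(*X[:2]).round(3),proj("scene",X).round()[0])
a=im[160:260,100:190]; b=im[165:270,285:420]
cv2.imwrite("pics/c1.png",np.hstack([cv2.resize(a,(450,500),interpolation=3),])[:,:,::-1])
E
```

```text
tube [0.605 0.361 0.036] 0.704 [192. 156.]
collar [0.595 0.225 0.036] 0.636 [221. 167.]
jar [0.433 0.345 0.034] 0.554 [154. 176.]
plug [0.434 0.231 0.018] 0.492 [181. 191.]
plug2 [0.417 0.022 0.018] 0.418 [232. 216.]
brown [0.512 0.324 0.034] 0.606 [179. 169.]
oil [0.687 0.03  0.136] 0.688 [291. 141.]
tape [0.685 0.221 0.019] 0.72 [242. 163.]
pad [ 0.564 -0.145  0.012] 0.583 [318. 215.]
pad [ 0.557 -0.239  0.012] 0.606 [348. 227.]
pad [ 0.55  -0.333  0.012] 0.642 [381. 241.]
pad [ 0.475 -0.135  0.012] 0.494 [295. 228.]
pad [ 0.468 -0.23   0.012] 0.522 [326. 242.]
pad [ 0.46  -0.327  0.012] 0.565 [360. 257.]
```

View pics/c1.png

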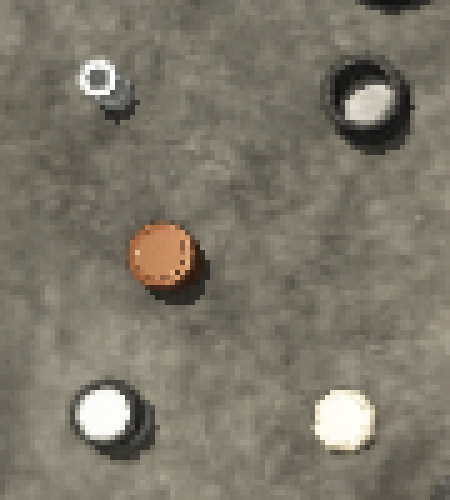

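The crop shows the tube ring at (98,77), collar (366,97), brown jar (163,255), white jar with black-rimmed lid (105,414) and cream plug (344,419). The choices hold up. Next I'll measure them finely.

```bash
cat > meas.py <<'E'
from h import *
im=cv2.imread("pics/raw_top.png")[:,:,::-1]
g=cv2.cvtColor(im,cv2.COLOR_RGB2GRAY).astype(int); hsv=cv2.cvtColor(im,cv2.COLOR_RGB2HSV)
def blob(m,uv,r):
    w=np.zeros(m.shape,np.uint8); cv2.circle(w,tuple(int(round(x)) for x in uv),r,1,-1)
    c=max(cv2.findContours((m.astype(np.uint8)&w),0,1)[0],key=cv2.contourArea)
    (x,y),R=cv2.minEnclosingCircle(c); mm=cv2.moments((cv2.drawContours(np.zeros(m.shape,np.uint8),[c],-1,1,-1)),True)
    return np.array([mm['m10']/mm['m00'],mm['m01']/mm['m00']]),np.array([x,y]),R,mm['m00']
for n,m,uv,r,z in [("tube",g>165,(119,175),6,.036),("jarlid",g>190,(120,242),9,.034),("plug",g>165,(168,243),10,.016),("collar",g<72,(173,179),11,.036)]:
    a,b,R,A=blob(m,uv,r); d=2*np.sqrt(A/np.pi)
    X=plane("top",a,z); s=np.linalg.norm(plane("top",a+[1,0],z)-X)*1000
    print(n,a.round(1),b.round(1),X.round(4),plane("top",b,z).round(4),"diam mm",(d*s).round(1))
pads=[]
m=(hsv[...,1]<60)&(g>110)
B=[(45,95),(45,0),(45,-95),(-45,0)]
for uv in((318,197),(355,201),(392,205),(352,235.5)):
    a,b,R,A=blob(m,uv,20); X=plane("top",a,.012); pads.append(X[:2]); print("pad",a.round(1),X.round(4),A)
P=np.array(pads);B=np.array(B)/1e3
M,_=cv2.estimateAffinePartial2D(B,P); print(M, "scale",np.hypot(*M[:,0]),"yaw",np.arctan2(M[1,0],M[0,0]))
for n,b in dict(cF=(-.045,0),bl=(.045,.095),br=(.045,-.095)).items():
    print(n,(M@[*b,1]).round(4), (P.mean(0)+ (M[:,:2]/np.hypot(*M[:,0]))@(np.array(b)-B.mean(0))).round(4))
E
python3 meas.py
python3 - <<'E'
import cv2;im=cv2.imread("pics/raw_top.png")
print(cv2.cvtColor(im,6)[166:192,160:186:1])
E
```

```text
tube [118.9 175. ] [118.8 175. ] [0.6039 0.3643 0.036 ] [0.6039 0.3646 0.036 ] diam mm 19.3
jarlid [120.3 242.2] [120.2 242.1] [0.4342 0.3486 0.034 ] [0.4345 0.3489 0.034 ] diam mm 24.9
plug [168.3 243.4] [168.3 243.7] [0.4353 0.2326 0.016 ] [0.4347 0.2326 0.016 ] diam mm 30.7
collar [173.4 181.1] [173. 180.] [0.5919 0.2255 0.036 ] [0.5945 0.2265 0.036 ] diam mm 35.9
pad [317.2 196.4] [ 0.566  -0.1427  0.012 ] 450.0
pad [354.4 200.5] [ 0.5581 -0.2373  0.012 ] 455.0
pad [392.  204.5] [ 0.5504 -0.332   0.012 ] 460.0
pad [351.9 235.5] [ 0.4685 -0.23    0.012 ] 477.0
[[ 0.99646351  0.08212671  0.51335017]
 [-0.08212671  0.99646351 -0.23365419]] scale 0.9998421537100908 yaw -0.08223232426118657
cF [ 0.4685 -0.23  ] [ 0.4685 -0.23  ]
bl [ 0.566  -0.1427] [ 0.566  -0.1427]
br [ 0.5504 -0.332 ] [ 0.5504 -0.332 ]
[[124 124 123 125 116 112 121 136 130 125 121 118 122 124 135 135 130 125
  120 116 123 131 130 121 114 118]
 [111 116 118 112 106 112 127 140 136 135 124 111 109 118 129 136 130 124
  118 115 119 128 128 123 120 117]
 [121 118 113 111 110 110 116 137 151 145 133 121 116 112 121 127 
[... 1850 characters left out ...]
43  28  24
   27  27  36  48 104 126 130 127]
 [105 102 100  95  93  98 104  67  32  24  24  26  33  27  23  21  24  31
   26  32  46  51 100 120 127 133]
 [105 107 102  95  96 109 119 116  78  41  29  28  26  29  26  30  28  23
   31  47  50  98 119 121 126 128]
 [111 114 109 110 110 114 121 128 125  82  46  31  32  30  27  27  33  48
   52  55  56 105 124 124 119 124]
 [106 113 116 120 114 110 114 120 115 123  84  57  51  50  45  43  45  52
   53  56 104 123 128 123 118 120]
 [112 116 122 129 125 113 109 117 118 123 123 122  81  53  52  50  43  97
  115 119 121 119 122 118 114 114]
 [105 110 119 123 120 111 113 126 136 131 125 121 114 107 107 106 108 112
  113 114 123 125 119 114 117 116]]
```

Request:
arm_command:
  plan:
    - {"grip": -0.3,"slide": [0,0,-0.02],"spin": -1}
    - {"grip": -0.3,"slide": [0,0,0],"spin": -1}
    - {"grip": -0.3,"slide": [0,0,0],"spin": -1}
    - {"grip": -0.3,"slide": [0,0,0],"spin": -1}

```text
time: 0.65
tool_pos: [0.1577, -0.5267, 0.24]
ee_rot: [-3.141, -0.0, 0.643]
wrist_force: [-0.2, -0.6, 0.7]
width: 0.0624
finger_force: 0.0
```

Request:
arm_command:
  plan:
    - {"grip": -0.3,"slide": [0,0,0],"spin": -1}
    - {"grip": -0.3,"slide": [0,0,0],"spin": -1}
    - {"grip": -0.3,"slide": [0,0,0],"spin": -1}
    - {"grip": -0.3,"slide": [0,0,0],"spin": -1}
    - {"grip": -0.3,"slide": [0,0,0],"spin": -1}
    - {"grip": -0.3,"slide": [0,0,0],"spin": -1}
    - {"grip": -0.3,"slide": [0,0,0],"spin": -1}
    - {"grip": -0.3,"slide": [0,0,0],"spin": -1}
    - {"grip": -0.3,"slide": [0,0,0],"spin": -1}
    - {"grip": -0.3,"slide": [0,0,0],"spin": -0.7}

```text
time: 1.9
tool_pos: [0.1577, -0.5267, 0.24]
ee_rot: [-3.141, -0.001, 1.488]
wrist_force: [-0.2, -0.5, -0.5]
width: 0.0611
finger_force: 0.0
```

```bash
cat > go.py <<'E'
import sys
from h import *
o=sensors.get_obs(); t=np.array([float(x) for x in sys.argv[1:4]])
R=Ro.from_euler('xyz',[np.pi,0,o['ee_rot'][2]]).as_matrix()
d=R.T@(t-o['tool_pos'])/.5; n=int(np.ceil(np.abs(d*.5).max()/.055)); n=max(n,int(np.ceil(np.linalg.norm(d*.5)/.058)))
print("t",round(o['time'],2),"pos",o['tool_pos'].round(4),"yaw",o['ee_rot'][2].round(4),"w",o['width'],"total",d.round(4),"rows",n,"each",(d/n).round(4))
E
python3 go.py .597 .228 .21
```

```text
t 1.9 pos [ 0.1577 -0.5267  0.24  ] yaw 1.4885 w 0.061118663716868714 total [1.5766 0.7516 0.06  ] rows 16 each [0.0985 0.047  0.0037]
```

Request:
arm_command:
  plan:
    - {"grip": -0.3,"slide": [0.0985,0.047,0.0037]}
    - {"grip": -0.3,"slide": [0.0985,0.047,0.0037]}
    - {"grip": -0.3,"slide": [0.0985,0.047,0.0037]}
    - {"grip": -0.3,"slide": [0.0985,0.047,0.0037]}
    - {"grip": -0.3,"slide": [0.0985,0.047,0.0037]}
    - {"grip": -0.3,"slide": [0.0985,0.047,0.0037]}
    - {"grip": -0.3,"slide": [0.0985,0.047,0.0037]}
    - {"grip": -0.3,"slide": [0.0985,0.047,0.0037]}

```text
invalid input at $.plan[0]: expected keys grip, slide, spin
```

Request:
arm_command:
  plan:
    - {"grip": -0.3,"slide": [0.0985,0.047,0.0037]}
    - {"grip": -0.3,"slide": [0.0985,0.047,0.0037]}
    - {"grip": -0.3,"slide": [0.0985,0.047,0.0037]}
    - {"grip": -0.3,"slide": [0.0985,0.047,0.0037]}
    - {"grip": -0.3,"slide": [0.0985,0.047,0.0037]}
    - {"grip": -0.3,"slide": [0.0985,0.047,0.0037]}
    - {"grip": -0.3,"slide": [0.0985,0.047,0.0037]}
    - {"grip": -0.3,"slide": [0.0985,0.047,0.0037]}
    - {"grip": -0.3}
    - {"grip": -0.3}

```text
invalid input at $.plan[0]: expected keys grip, slide, spin
```

```bash
python3 go.py .597 .228 .033
python3 - <<'E'
from h import *
im=snapshot("scene"); X=proj("scene",[[.597,.228,.018]])[0]; print(X)
cv2.imwrite("pics/s1.png",cv2.resize(im[110:240,130:300],(680,520),interpolation=3)[:,:,::-1])
E
```

```text
t 1.9 pos [ 0.1577 -0.5267  0.24  ] yaw 1.4885 w 0.061118663716868714 total [1.5766 0.7516 0.414 ] rows 16 each [0.0985 0.047  0.0259]
[221.00718544 172.08107286]
```

View pics/s1.png

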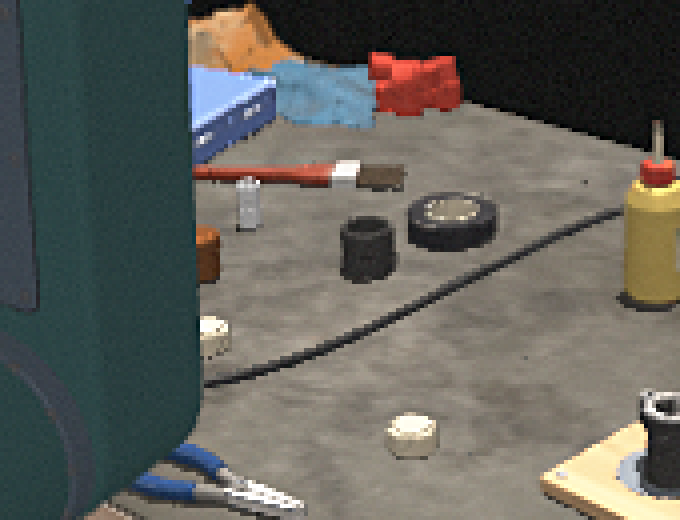

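The arm has not moved because the rows lacked a key. The crop shows the collar at (368,248), which is raw (221.6,171.6). That agrees with the (221.0,172.1) predicted from the top view.

Request:
arm_command:
  plan:
    - {"grip": -0.3,"slide": [0.0985,0.047,0.0037],"spin": 0}
    - {"grip": -0.3,"slide": [0.0985,0.047,0.0037],"spin": 0}
    - {"grip": -0.3,"slide": [0.0985,0.047,0.0037],"spin": 0}
    - {"grip": -0.3,"slide": [0.0985,0.047,0.0037],"spin": 0}
    - {"grip": -0.3,"slide": [0.0985,0.047,0.0037],"spin": 0}
    - {"grip": -0.3,"slide": [0.0985,0.047,0.0037],"spin": 0}
    - {"grip": -0.3,"slide": [0.0985,0.047,0.0037],"spin": 0}
    - {"grip": -0.3,"slide": [0.0985,0.047,0.0037],"spin": 0}

```text
time: 2.95
tool_pos: [0.3788, -0.1485, 0.2256]
ee_rot: [3.141, 0.0, 1.485]
wrist_force: [0.8, 0.6, 0.2]
width: 0.0612
finger_force: 0.0
```

Request:
arm_command:
  plan:
    - {"grip": -0.3,"slide": [0.0985,0.047,0.0037],"spin": 0}
    - {"grip": -0.3,"slide": [0.0985,0.047,0.0037],"spin": 0}
    - {"grip": -0.3,"slide": [0.0985,0.047,0.0037],"spin": 0}
    - {"grip": -0.3,"slide": [0.0985,0.047,0.0037],"spin": 0}
    - {"grip": -0.3,"slide": [0.0985,0.047,0.0037],"spin": 0}
    - {"grip": -0.3,"slide": [0.0985,0.047,0.0037],"spin": 0}
    - {"grip": -0.3,"slide": [0.0985,0.047,0.0037],"spin": 0}
    - {"grip": -0.3,"slide": [0.0985,0.047,0.0037],"spin": 0}
    - {"grip": -0.3,"slide": [0,0,0],"spin": 0}
    - {"grip": -0.3,"slide": [0,0,0],"spin": 0}

```text
time: 4.2
tool_pos: [0.5985, 0.2262, 0.2102]
ee_rot: [-3.14, 0.001, 1.486]
wrist_force: [-0.0, -0.2, 0.4]
width: 0.0611
finger_force: 0.0
```

```bash
python3 go.py .597 .228 .033
```

```text
t 4.2 pos [0.5985 0.2262 0.2102] yaw 1.4861 w 0.061072409992699216 total [ 0.0034 -0.0032  0.3545] rows 4 each [ 0.0008 -0.0008  0.0886]
```

Request:
arm_command:
  plan:
    - {"grip": -0.3,"slide": [0.0034,-0.0032,0.1],"spin": 0}
    - {"grip": -0.3,"slide": [0,0,0.1],"spin": 0}
    - {"grip": -0.3,"slide": [0,0,0.1],"spin": 0}
    - {"grip": -0.3,"slide": [0,0,0.0545],"spin": 0}
    - {"grip": -0.3,"slide": [0,0,0],"spin": 0}
    - {"grip": 1,"slide": [0,0,0],"spin": 0}
    - {"grip": 1,"slide": [0,0,0],"spin": 0}
    - {"grip": 1,"slide": [0,0,0],"spin": 0}
    - {"grip": 1,"slide": [0,0,0],"spin": 0}
    - {"grip": 1,"slide": [0,0,0],"spin": 0}

```text
time: 5.45
tool_pos: [0.5991, 0.2285, 0.0365]
ee_rot: [3.137, -0.001, 1.486]
wrist_force: [-0.2, -1.4, 6.4]
width: 0.0421
finger_force: 30.0
```

```bash
python3 go.py .4685 -.230 .21
```

```text
t 5.45 pos [0.5991 0.2285 0.0365] yaw 1.4863 w 0.042097758881467856 total [-0.9358 -0.1829 -0.3471] rows 9 each [-0.104  -0.0203 -0.0386]
```

Request:
arm_command:
  plan:
    - {"grip": 1,"slide": [0,0,-0.08],"spin": 0}
    - {"grip": 1,"slide": [0,0,-0.1],"spin": 0}
    - {"grip": 1,"slide": [0,0,-0.1],"spin": 0}
    - {"grip": 1,"slide": [0,0,-0.067],"spin": 0}
    - {"grip": 1,"slide": [0,0,0],"spin": 0}

```text
time: 6.08
tool_pos: [0.5987, 0.229, 0.2108]
ee_rot: [3.135, -0.003, 1.487]
wrist_force: [0.0, -0.7, -2.7]
width: 0.0418
finger_force: 30.0
```

```bash
python3 go.py .470 -.230 .21
```

```text
t 6.08 pos [0.5987 0.229  0.2108] yaw 1.4866 w 0.04182371935257001 total [-0.9364 -0.1793  0.0016] rows 9 each [-0.104  -0.0199  0.0002]
```

Request:
arm_command:
  plan:
    - {"grip": 1,"slide": [-0.104,-0.02,0],"spin": 0}
    - {"grip": 1,"slide": [-0.104,-0.02,0],"spin": 0}
    - {"grip": 1,"slide": [-0.104,-0.02,0],"spin": 0}
    - {"grip": 1,"slide": [-0.104,-0.02,0],"spin": 0}
    - {"grip": 1,"slide": [-0.104,-0.02,0],"spin": 0}
    - {"grip": 1,"slide": [-0.104,-0.02,0],"spin": 0}
    - {"grip": 1,"slide": [-0.104,-0.02,0],"spin": 0}
    - {"grip": 1,"slide": [-0.104,-0.02,0],"spin": 0}
    - {"grip": 1,"slide": [-0.104,-0.02,0],"spin": 0}
    - {"grip": 1,"slide": [0,0,0],"spin": 0}

```text
time: 7.32
tool_pos: [0.4659, -0.2328, 0.2037]
ee_rot: [-3.136, -0.002, 1.481]
wrist_force: [0.1, 0.6, -2.6]
width: 0.042
finger_force: 30.0
```

```bash
python3 go.py .470 -.230 .052
```

```text
t 7.33 pos [ 0.4659 -0.2328  0.2037] yaw 1.4806 w 0.04197362643740138 total [0.0063 0.0077 0.3033] rows 3 each [0.0021 0.0026 0.1011]
```

Request:
arm_command:
  plan:
    - {"grip": 1,"slide": [0.0063,0.0077,0.1],"spin": 0}
    - {"grip": 1,"slide": [0,0,0.1],"spin": 0}
    - {"grip": 1,"slide": [0,0,0.08],"spin": 0}
    - {"grip": 1,"slide": [0,0,0],"spin": 0}
    - {"grip": 1,"slide": [0,0,0],"spin": 0}

```text
time: 7.95
tool_pos: [0.4729, -0.2272, 0.0678]
ee_rot: [3.141, 0.0, 1.487]
wrist_force: [0.4, -0.3, -0.8]
width: 0.0417
finger_force: 30.0
```

```bash
python3 go.py .470 -.230 .0485
```

```text
t 7.95 pos [ 0.4729 -0.2272  0.0678] yaw 1.4871 w 0.0416928886179316 total [-0.0062 -0.0054  0.0386] rows 1 each [-0.0062 -0.0054  0.0386]
```

Request:
arm_command:
  plan:
    - {"grip": 1,"slide": [0,0,0],"spin": 0}
    - {"grip": 1,"slide": [0,0,0],"spin": 0}
    - {"grip": 1,"slide": [0,0,0],"spin": 0}

```text
time: 8.32
tool_pos: [0.4728, -0.2279, 0.0682]
ee_rot: [3.14, 0.001, 1.486]
wrist_force: [0.7, -0.1, -2.0]
width: 0.0421
finger_force: 30.0
```

```bash
python3 go.py .470 -.230 .0485; python3 -c "
from h import *
snapshot('top')
o=sensors.get_obs();print(o['tool_pos'],o['joint_positions'])"
```

```text
t 8.32 pos [ 0.4728 -0.2279  0.0682] yaw 1.4862 w 0.04211160597295211 total [-0.0047 -0.0052  0.0393] rows 1 each [-0.0047 -0.0052  0.0393]
[ 0.47263478 -0.22778511  0.06786875] [-5.57161676e-01  1.21129659e-01  1.66422555e+00 -4.80225147e-05
  1.35486221e+00 -4.72608244e-01]
```

Request:
arm_command:
  plan:
    - {"grip": 1,"slide": [-0.0048,-0.0052,0.014],"spin": 0}
    - {"grip": 1,"slide": [0,0,0.014],"spin": 0}
    - {"grip": 1,"slide": [0,0,0.008],"spin": 0}
    - {"grip": 1,"slide": [0,0,0],"spin": 0}
    - {"grip": 1,"slide": [0,0,0],"spin": 0}
    - {"grip": 1,"slide": [0,0,0],"spin": 0}

```text
time: 9.12
tool_pos: [0.4696, -0.2297, 0.0491]
ee_rot: [3.141, 0.0, 1.486]
wrist_force: [-0.1, -0.6, -2.4]
width: 0.0421
finger_force: 30.0
```

```bash
python3 go.py .470 -.230 .0485
```

```text
t 9.12 pos [ 0.4696 -0.2297  0.0491] yaw 1.4864 w 0.04213495471025799 total [-0.0005  0.0009  0.0012] rows 1 each [-0.0005  0.0009  0.0012]
```

Request:
arm_command:
  plan:
    - {"grip": 1,"slide": [0,0,0.002],"spin": 0}
    - {"grip": 1,"slide": [0,0,0.002],"spin": 0}
    - {"grip": 1,"slide": [0,0,0],"spin": 0}
    - {"grip": 1,"slide": [0,0,0],"spin": 0}

```text
time: 9.62
tool_pos: [0.4697, -0.2299, 0.0484]
ee_rot: [3.141, 0.0, 1.486]
wrist_force: [-3.3, 1.8, 5.2]
width: 0.0421
finger_force: 30.0
```

Request:
arm_command:
  plan:
    - {"grip": -0.3,"slide": [0,0,0],"spin": 0}
    - {"grip": -0.3,"slide": [0,0,0],"spin": 0}
    - {"grip": -0.3,"slide": [0,0,0],"spin": 0}
    - {"grip": -0.3,"slide": [0,0,-0.05],"spin": 0}
    - {"grip": -0.3,"slide": [0,0,-0.1],"spin": 0}
    - {"grip": -0.3,"slide": [0,0,-0.1],"spin": 0}
    - {"grip": 0.1,"slide": [0,0,-0.08],"spin": 0}
    - {"grip": 0.1,"slide": [0,0,0],"spin": 0}
    - {"grip": 0.1,"slide": [0,0,0],"spin": 0}

```text
time: 10.75
tool_pos: [0.4691, -0.2295, 0.2108]
ee_rot: [-3.14, -0.001, 1.486]
wrist_force: [-0.7, -0.2, -0.8]
width: 0.0422
finger_force: 0.0
```

```bash
python3 go.py .605 .3643 .21; python3 -c "
from h import *
for u in((560,204),(690,208),(485,200)): print(plane('top',(u[0]*.64,u[1]*.64),0).round(3))
im=snapshot('scene'); cv2.imwrite('pics/s2.png',cv2.resize(im[190:290,240:420],(720,400),interpolation=3)[:,:,::-1])"
```

```text
t 10.75 pos [ 0.4691 -0.2295  0.2108] yaw 1.4864 w 0.04224070958447951 total [1.2062 0.1707 0.0016] rows 11 each [1.097e-01 1.550e-02 1.000e-04]
[ 0.748 -0.252  0.   ]
[ 0.745 -0.468  0.   ]
[ 0.752 -0.126  0.   ]
```

View pics/s2.png

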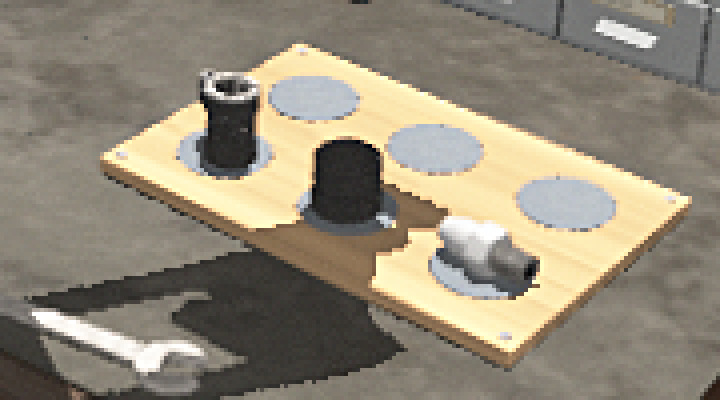

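The collar stands upright and central on the middle front pad: collar base (347,208), pad centre about (349,207). Next is the tube.

Request:
arm_command:
  plan:
    - {"grip": 0.1,"slide": [0.1097,0.0155,0],"spin": 0}
    - {"grip": 0.1,"slide": [0.1097,0.0155,0],"spin": 0}
    - {"grip": 0.1,"slide": [0.1097,0.0155,0],"spin": 0}
    - {"grip": 0.1,"slide": [0.1097,0.0155,0],"spin": 0}
    - {"grip": 0.1,"slide": [0.1097,0.0155,0],"spin": 0}
    - {"grip": 0.1,"slide": [0.1097,0.0155,0],"spin": 0}
    - {"grip": 0.1,"slide": [0.1097,0.0155,0],"spin": 0}
    - {"grip": 0.1,"slide": [0.1097,0.0155,0],"spin": 0}
    - {"grip": 0.1,"slide": [0.1097,0.0155,0],"spin": 0}
    - {"grip": 0.1,"slide": [0.1097,0.0155,0],"spin": 0}

```text
time: 12.05
tool_pos: [0.5924, 0.3117, 0.209]
ee_rot: [-3.138, 0.002, 1.486]
wrist_force: [1.5, -0.6, 0.5]
width: 0.0423
finger_force: 0.0
```

Request:
arm_command:
  plan:
    - {"grip": 0.1,"slide": [0.1097,0.0155,0.05],"spin": 0}
    - {"grip": 0.1,"slide": [0,0,0.1],"spin": 0}
    - {"grip": 0.1,"slide": [0,0,0.05],"spin": 0}
    - {"grip": 0.1,"slide": [0,0,0],"spin": 0}
    - {"grip": 0.1,"slide": [0,0,0],"spin": 0}
    - {"grip": 0.1,"slide": [0,0,0],"spin": 0}

```text
time: 12.8
tool_pos: [0.6064, 0.3645, 0.1144]
ee_rot: [3.138, -0.002, 1.486]
wrist_force: [0.2, 0.2, -0.2]
width: 0.0424
finger_force: 0.0
```

```bash
python3 go.py .605 .3643 .033
```

```text
t 12.8 pos [0.6064 0.3645 0.1144] yaw 1.486 w 0.042387807517756525 total [-0.0007 -0.0027  0.1628] rows 2 each [-0.0003 -0.0013  0.0814]
```

Request:
arm_command:
  plan:
    - {"grip": 0.1,"slide": [0,0,0.08],"spin": 0}
    - {"grip": 0.1,"slide": [0,0,0.05],"spin": 0}
    - {"grip": 0.1,"slide": [0,0,0.028],"spin": 0}
    - {"grip": 0.1,"slide": [0,0,0],"spin": 0}
    - {"grip": 1,"slide": [0,0,0],"spin": 0}
    - {"grip": 1,"slide": [0,0,0],"spin": 0}
    - {"grip": 1,"slide": [0,0,0],"spin": 0}
    - {"grip": 1,"slide": [0,0,0],"spin": 0}

```text
time: 13.8
tool_pos: [0.6059, 0.3646, 0.0345]
ee_rot: [3.14, -0.001, 1.486]
wrist_force: [-1.3, 0.2, 3.9]
width: 0.0181
finger_force: 30.0
```

Request:
arm_command:
  plan:
    - {"grip": 1,"slide": [0,0,0],"spin": 0}

```text
time: 13.92
tool_pos: [0.6059, 0.3646, 0.0344]
ee_rot: [3.14, -0.001, 1.486]
wrist_force: [-1.1, -0.2, 5.3]
width: 0.0178
finger_force: 30.0
```

Request:
arm_command:
  plan:
    - {"grip": 1,"slide": [0,0,-0.06],"spin": 0}
    - {"grip": 1,"slide": [0,0,-0.1],"spin": 0}
    - {"grip": 1,"slide": [0,0,-0.1],"spin": 0}
    - {"grip": 1,"slide": [0,0,-0.09],"spin": 0}
    - {"grip": 1,"slide": [-0.1017,0.001,0],"spin": 0}
    - {"grip": 1,"slide": [-0.1017,0.001,0],"spin": 0}
    - {"grip": 1,"slide": [-0.1017,0.001,0],"spin": 0}
    - {"grip": 1,"slide": [-0.1017,0.001,0],"spin": 0}
    - {"grip": 1,"slide": [-0.1017,0.001,0],"spin": 0}
    - {"grip": 1,"slide": [-0.1017,0.001,0],"spin": 0}

```text
time: 15.18
tool_pos: [0.582, 0.0583, 0.2072]
ee_rot: [-3.141, 0.0, 1.486]
wrist_force: [0.4, 0.6, -1.2]
width: 0.018
finger_force: 30.0
```

Request:
arm_command:
  plan:
    - {"grip": 1,"slide": [-0.1017,0.001,0],"spin": 0}
    - {"grip": 1,"slide": [-0.1017,0.001,0],"spin": 0}
    - {"grip": 1,"slide": [-0.1017,0.001,0],"spin": 0}
    - {"grip": 1,"slide": [-0.1017,0.001,0],"spin": 0}
    - {"grip": 1,"slide": [0,0,0.1],"spin": 0}
    - {"grip": 1,"slide": [0,0,0.1],"spin": 0}
    - {"grip": 1,"slide": [0,0,0.08],"spin": 0}
    - {"grip": 1,"slide": [0,0,0],"spin": 0}
    - {"grip": 1,"slide": [0,0,0],"spin": 0}
    - {"grip": 1,"slide": [0,0,0],"spin": 0}

```text
time: 16.42
tool_pos: [0.5692, -0.1434, 0.071]
ee_rot: [3.137, 0.001, 1.486]
wrist_force: [-0.0, 0.2, 0.3]
width: 0.0183
finger_force: 30.0
```

```bash
python3 go.py .5675 -.1425 .0464
```

```text
t 16.43 pos [ 0.5692 -0.1434  0.071 ] yaw 1.4865 w 0.018253772798696135 total [ 0.0014 -0.0035  0.0491] rows 1 each [ 0.0014 -0.0035  0.0491]
```

Request:
arm_command:
  plan:
    - {"grip": 1,"slide": [0.0014,-0.0035,0.02],"spin": 0}
    - {"grip": 1,"slide": [0,0,0.016],"spin": 0}
    - {"grip": 1,"slide": [0,0,0.01],"spin": 0}
    - {"grip": 1,"slide": [0,0,0],"spin": 0}
    - {"grip": 1,"slide": [0,0,0],"spin": 0}
    - {"grip": 1,"slide": [0,0,0],"spin": 0}

```text
time: 17.18
tool_pos: [0.5653, -0.1418, 0.0463]
ee_rot: [-3.141, -0.0, 1.486]
wrist_force: [-3.1, 1.7, 6.0]
width: 0.0177
finger_force: 30.0
```

Request:
arm_command:
  plan:
    - {"grip": 1,"slide": [0,0.003,-0.006],"spin": 0}
    - {"grip": 1,"slide": [0,0,0],"spin": 0}
    - {"grip": 1,"slide": [0,0,0],"spin": 0}
    - {"grip": 1,"slide": [0,0,0.005],"spin": 0}
    - {"grip": 1,"slide": [0,0,0],"spin": 0}
    - {"grip": 1,"slide": [0,0,0],"spin": 0}

```text
time: 17.92
tool_pos: [0.5674, -0.1422, 0.0463]
ee_rot: [3.141, 0.0, 1.486]
wrist_force: [-1.7, -0.2, 4.8]
width: 0.018
finger_force: 30.0
```

Request:
arm_command:
  plan:
    - {"grip": 0.1,"slide": [0,0,0],"spin": 0}
    - {"grip": 0.1,"slide": [0,0,0],"spin": 0}
    - {"grip": 0.1,"slide": [0,0,0],"spin": 0}
    - {"grip": 0.1,"slide": [0,0,-0.05],"spin": 0}
    - {"grip": 0.1,"slide": [0,0,-0.1],"spin": 0}
    - {"grip": 0.1,"slide": [0,0,-0.1],"spin": 0}
    - {"grip": -0.17,"slide": [0,0,-0.07],"spin": 0}
    - {"grip": -0.17,"slide": [0.0956,-0.0344,0],"spin": 0}
    - {"grip": -0.17,"slide": [0.0956,-0.0344,0],"spin": 0}
    - {"grip": -0.17,"slide": [0.0956,-0.0344,0],"spin": 0}

```text
time: 19.18
tool_pos: [0.5275, 0.0064, 0.2055]
ee_rot: [3.141, -0.0, 1.486]
wrist_force: [0.1, -0.2, -0.1]
width: 0.0547
finger_force: 0.0
```

Request:
arm_command:
  plan:
    - {"grip": -0.17,"slide": [0.0956,-0.0344,0],"spin": 0}
    - {"grip": -0.17,"slide": [0.0956,-0.0344,0],"spin": 0}
    - {"grip": -0.17,"slide": [0.0956,-0.0344,0],"spin": 0}
    - {"grip": -0.17,"slide": [0.0956,-0.0344,0],"spin": 0}
    - {"grip": -0.17,"slide": [0.0956,-0.0344,0],"spin": 0}
    - {"grip": -0.17,"slide": [0.0956,-0.0344,0],"spin": 0}
    - {"grip": -0.17,"slide": [0.0956,-0.0344,0.05],"spin": 0}
    - {"grip": -0.17,"slide": [0,0,0.1],"spin": 0}
    - {"grip": -0.17,"slide": [0,0,0],"spin": 0}
    - {"grip": -0.17,"slide": [0,0,0],"spin": 0}

```text
time: 20.42
tool_pos: [0.437, 0.3487, 0.132]
ee_rot: [3.14, -0.001, 1.486]
wrist_force: [-0.3, 0.1, 0.5]
width: 0.0554
finger_force: 0.0
```

```bash
python3 go.py .436 .3487 .034
```

```text
t 20.43 pos [0.437  0.3487 0.132 ] yaw 1.4856 w 0.05543711206509831 total [-0.0002 -0.0021  0.196 ] rows 2 each [-0.0001 -0.001   0.098 ]
```

Request:
arm_command:
  plan:
    - {"grip": -0.17,"slide": [0,-0.001,0.1],"spin": 0}
    - {"grip": -0.17,"slide": [0,0,0.06],"spin": 0}
    - {"grip": -0.17,"slide": [0,0,0.034],"spin": 0}
    - {"grip": -0.17,"slide": [0,0,0],"spin": 0}
    - {"grip": 1,"slide": [0,0,0],"spin": 0}
    - {"grip": 1,"slide": [0,0,0],"spin": 0}
    - {"grip": 1,"slide": [0,0,0],"spin": 0}
    - {"grip": 1,"slide": [0,0,0],"spin": 0}
    - {"grip": 1,"slide": [0,0,0],"spin": 0}

```text
time: 21.55
tool_pos: [0.4365, 0.3493, 0.0351]
ee_rot: [3.139, -0.002, 1.486]
wrist_force: [-0.9, 0.2, 5.7]
width: 0.0339
finger_force: 30.0
```

```bash
python3 go.py .552 -.332 .034
```

```text
t 21.55 pos [0.4365 0.3493 0.0351] yaw 1.4864 w 0.033926567047602975 total [-1.3383  0.345   0.0022] rows 13 each [-0.1029  0.0265  0.0002]
```

Request:
arm_command:
  plan:
    - {"grip": 1,"slide": [0,0,-0.06],"spin": 0}
    - {"grip": 1,"slide": [0,0,-0.1],"spin": 0}
    - {"grip": 1,"slide": [0,0,-0.1],"spin": 0}
    - {"grip": 1,"slide": [0,0,-0.09],"spin": 0}
    - {"grip": 1,"slide": [-0.103,0.0265,0],"spin": 0}
    - {"grip": 1,"slide": [-0.103,0.0265,0],"spin": 0}
    - {"grip": 1,"slide": [-0.103,0.0265,0],"spin": 0}
    - {"grip": 1,"slide": [-0.103,0.0265,0],"spin": 0}
    - {"grip": 1,"slide": [-0.103,0.0265,0],"spin": 0}
    - {"grip": 1,"slide": [-0.103,0.0265,0],"spin": 0}

```text
time: 22.8
tool_pos: [0.4886, 0.0325, 0.2082]
ee_rot: [-3.141, 0.0, 1.487]
wrist_force: [1.4, 0.1, 0.1]
width: 0.0339
finger_force: 30.0
```

Request:
arm_command:
  plan:
    - {"grip": 1,"slide": [-0.103,0.0265,0],"spin": 0}
    - {"grip": 1,"slide": [-0.103,0.0265,0],"spin": 0}
    - {"grip": 1,"slide": [-0.103,0.0265,0],"spin": 0}
    - {"grip": 1,"slide": [-0.103,0.0265,0],"spin": 0}
    - {"grip": 1,"slide": [-0.103,0.0265,0],"spin": 0}
    - {"grip": 1,"slide": [-0.103,0.0265,0],"spin": 0}
    - {"grip": 1,"slide": [-0.103,0.0265,0],"spin": 0}
    - {"grip": 1,"slide": [0,0,0],"spin": 0}
    - {"grip": 1,"slide": [0,0,0],"spin": 0}
    - {"grip": 1,"slide": [0,0,0],"spin": 0}

```text
time: 24.05
tool_pos: [0.551, -0.3314, 0.2089]
ee_rot: [3.141, -0.0, 1.488]
wrist_force: [-0.8, 1.3, -0.3]
width: 0.0338
finger_force: 30.0
```

```bash
python3 go.py .552 -.332 .065
```

```text
t 24.05 pos [ 0.551  -0.3314  0.2089] yaw 1.488 w 0.033768927801534926 total [-0.001   0.0021  0.2879] rows 3 each [-0.0003  0.0007  0.096 ]
```

Request:
arm_command:
  plan:
    - {"grip": 1,"slide": [0,0.001,0.1],"spin": 0}
    - {"grip": 1,"slide": [0,0,0.1],"spin": 0}
    - {"grip": 1,"slide": [0,0,0.08],"spin": 0}
    - {"grip": 1,"slide": [0,0,0],"spin": 0}
    - {"grip": 1,"slide": [0,0,0],"spin": 0}
    - {"grip": 1,"slide": [0,0,0],"spin": 0}

```text
time: 24.8
tool_pos: [0.553, -0.3337, 0.0721]
ee_rot: [3.137, 0.003, 1.487]
wrist_force: [0.1, 0.5, -1.5]
width: 0.0333
finger_force: 30.0
```

```bash
python3 go.py .552 -.332 .047
```

```text
t 24.8 pos [ 0.553  -0.3337  0.0721] yaw 1.4868 w 0.03333895393867754 total [ 0.0033 -0.0023  0.0503] rows 1 each [ 0.0033 -0.0023  0.0503]
```

Request:
arm_command:
  plan:
    - {"grip": 1,"slide": [0.003,-0.002,0.02],"spin": 0}
    - {"grip": 1,"slide": [0,0,0.015],"spin": 0}
    - {"grip": 1,"slide": [0,0,0.008],"spin": 0}
    - {"grip": 1,"slide": [0,0,0],"spin": 0}
    - {"grip": 1,"slide": [0,0,0],"spin": 0}
    - {"grip": 1,"slide": [0,0,0],"spin": 0}

```text
time: 25.55
tool_pos: [0.5504, -0.3314, 0.0472]
ee_rot: [-3.141, 0.0, 1.486]
wrist_force: [-2.2, 0.2, 1.8]
width: 0.0337
finger_force: 30.0
```

Request:
arm_command:
  plan:
    - {"grip": 1,"slide": [0,0.002,-0.004],"spin": 0}
    - {"grip": 1,"slide": [0,0,0],"spin": 0}
    - {"grip": 1,"slide": [0,0,0],"spin": 0}
    - {"grip": 1,"slide": [0,0,0.005],"spin": 0}
    - {"grip": 1,"slide": [0,0,0],"spin": 0}
    - {"grip": 1,"slide": [0,0,0],"spin": 0}

```text
time: 26.3
tool_pos: [0.5517, -0.3316, 0.0472]
ee_rot: [3.141, 0.001, 1.486]
wrist_force: [-1.0, 0.1, 2.2]
width: 0.0338
finger_force: 30.0
```

Request:
arm_command:
  plan:
    - {"grip": -0.17,"slide": [0,0,0],"spin": 0}
    - {"grip": -0.17,"slide": [0,0,0],"spin": 0}
    - {"grip": -0.17,"slide": [0,0,0],"spin": 0}
    - {"grip": -0.17,"slide": [0,0,-0.05],"spin": 0}
    - {"grip": -0.17,"slide": [0,0,-0.1],"spin": 0}
    - {"grip": -0.17,"slide": [0,0,-0.1],"spin": 0}
    - {"grip": -0.17,"slide": [0,0,-0.07],"spin": 0}
    - {"grip": -0.17,"slide": [0,0,0],"spin": 0}

```text
time: 27.3
tool_pos: [0.5529, -0.3325, 0.211]
ee_rot: [3.135, 0.004, 1.486]
wrist_force: [0.1, -0.3, -0.7]
width: 0.0549
finger_force: 0.0
```

```bash
python3 go.py .4367 .2327 .15
```

```text
t 27.3 pos [ 0.5529 -0.3325  0.211 ] yaw 1.4864 w 0.05493279731941844 total [ 1.1067 -0.327   0.1221] rows 11 each [ 0.1006 -0.0297  0.0111]
```

Request:
arm_command:
  plan:
    - {"grip": -0.17,"slide": [0.1006,-0.0297,0],"spin": 0}
    - {"grip": -0.17,"slide": [0.1006,-0.0297,0],"spin": 0}
    - {"grip": -0.17,"slide": [0.1006,-0.0297,0],"spin": 0}
    - {"grip": -0.17,"slide": [0.1006,-0.0297,0],"spin": 0}
    - {"grip": -0.17,"slide": [0.1006,-0.0297,0],"spin": 0}
    - {"grip": -0.17,"slide": [0.1006,-0.0297,0],"spin": 0}
    - {"grip": -0.17,"slide": [0.1006,-0.0297,0],"spin": 0}
    - {"grip": -0.17,"slide": [0.1006,-0.0297,0],"spin": 0}
    - {"grip": -0.17,"slide": [0.1006,-0.0297,0],"spin": 0}
    - {"grip": -0.17,"slide": [0.1006,-0.0297,0],"spin": 0}

```text
time: 28.55
tool_pos: [0.4444, 0.1836, 0.2041]
ee_rot: [-3.138, 0.001, 1.486]
wrist_force: [0.9, -0.3, 0.2]
width: 0.055
finger_force: 0.0
```

Request:
arm_command:
  plan:
    - {"grip": -0.17,"slide": [0.1006,-0.0297,0.05],"spin": 0}
    - {"grip": -0.17,"slide": [0,0,0.1],"spin": 0}
    - {"grip": -0.17,"slide": [0,0,0.1],"spin": 0}
    - {"grip": -0.17,"slide": [0,0,0],"spin": 0}
    - {"grip": -0.17,"slide": [0,0,0],"spin": 0}
    - {"grip": -0.17,"slide": [0,0,0],"spin": 0}

```text
time: 29.3
tool_pos: [0.4371, 0.2341, 0.0841]
ee_rot: [3.137, -0.002, 1.486]
wrist_force: [0.1, 0.6, 0.6]
width: 0.0547
finger_force: 0.0
```

```bash
python3 go.py .4365 .2327 .028
```

```text
t 29.3 pos [0.4371 0.2341 0.0841] yaw 1.4858 w 0.05471358943466117 total [-0.0029 -0.0011  0.1123] rows 2 each [-0.0014 -0.0005  0.0561]
```

Request:
arm_command:
  plan:
    - {"grip": -0.17,"slide": [-0.0028,-0.001,0.06],"spin": 0}
    - {"grip": -0.17,"slide": [0,0,0.03],"spin": 0}
    - {"grip": -0.17,"slide": [0,0,0.016],"spin": 0}
    - {"grip": -0.17,"slide": [0,0,0],"spin": 0}
    - {"grip": -0.17,"slide": [0,0,0],"spin": 0}
    - {"grip": -0.17,"slide": [0,0,0],"spin": 0}

```text
time: 30.05
tool_pos: [0.4353, 0.2326, 0.0294]
ee_rot: [3.14, -0.001, 1.486]
wrist_force: [-0.2, 0.0, 0.5]
width: 0.0551
finger_force: 0.0
```

Request:
arm_command:
  plan:
    - {"grip": -0.17,"slide": [0,0.002,0.003],"spin": 0}
    - {"grip": -0.17,"slide": [0,0,0],"spin": 0}
    - {"grip": 1,"slide": [0,0,0],"spin": 0}
    - {"grip": 1,"slide": [0,0,0],"spin": 0}
    - {"grip": 1,"slide": [0,0,0],"spin": 0}
    - {"grip": 1,"slide": [0,0,0],"spin": 0}
    - {"grip": 1,"slide": [0,0,0],"spin": 0}
    - {"grip": 1,"slide": [0,0,0],"spin": 0}

```text
time: 31.05
tool_pos: [0.4357, 0.2322, 0.0271]
ee_rot: [-3.141, 0.0, 1.486]
wrist_force: [0.3, -0.6, 0.0]
width: 0.0307
finger_force: 29.9
```

```bash
python3 go.py .4697 -.230 .03
```

```text
t 31.05 pos [0.4357 0.2322 0.0271] yaw 1.4863 w 0.030734900770649252 total [-0.9154  0.1457 -0.0059] rows 9 each [-0.1017  0.0162 -0.0007]
```

Request:
arm_command:
  plan:
    - {"grip": 1,"slide": [0,0,-0.06],"spin": 0}
    - {"grip": 1,"slide": [0,0,-0.1],"spin": 0}
    - {"grip": 1,"slide": [0,0,-0.1],"spin": 0}
    - {"grip": 1,"slide": [0,0,-0.08],"spin": 0}
    - {"grip": 1,"slide": [-0.1017,0.0162,0],"spin": 0}
    - {"grip": 1,"slide": [-0.1017,0.0162,0],"spin": 0}
    - {"grip": 1,"slide": [-0.1017,0.0162,0],"spin": 0}
    - {"grip": 1,"slide": [-0.1017,0.0162,0],"spin": 0}
    - {"grip": 1,"slide": [-0.1017,0.0162,0],"spin": 0}
    - {"grip": 1,"slide": [-0.1017,0.0162,0],"spin": 0}

```text
time: 32.3
tool_pos: [0.4583, -0.0775, 0.1972]
ee_rot: [3.141, 0.0, 1.486]
wrist_force: [1.0, 0.0, -0.4]
width: 0.0307
finger_force: 29.9
```

Request:
arm_command:
  plan:
    - {"grip": 1,"slide": [-0.1017,0.0162,0],"spin": 0}
    - {"grip": 1,"slide": [-0.1017,0.0162,0],"spin": 0}
    - {"grip": 1,"slide": [-0.1017,0.0162,0],"spin": 0}
    - {"grip": 1,"slide": [0,0,0.1],"spin": 0}
    - {"grip": 1,"slide": [0,0,0.08],"spin": 0}
    - {"grip": 1,"slide": [0,0,0],"spin": 0}
    - {"grip": 1,"slide": [0,0,0],"spin": 0}
    - {"grip": 1,"slide": [0,0,0],"spin": 0}

```text
time: 33.3
tool_pos: [0.4712, -0.2306, 0.1098]
ee_rot: [3.137, 0.002, 1.487]
wrist_force: [-0.7, -0.8, -0.0]
width: 0.0311
finger_force: 29.9
```

```bash
python3 go.py .4697 -.230 .075; python3 -c "
from h import *
im=snapshot('scene'); cv2.imwrite('pics/s3.png',cv2.resize(im[160:290,240:420],(720,520),interpolation=3)[:,:,::-1])"
```

```text
t 33.3 pos [ 0.4712 -0.2306  0.1098] yaw 1.4868 w 0.031055314292066854 total [ 0.001  -0.0032  0.0696] rows 1 each [ 0.001  -0.0032  0.0696]
```

View pics/s3.png

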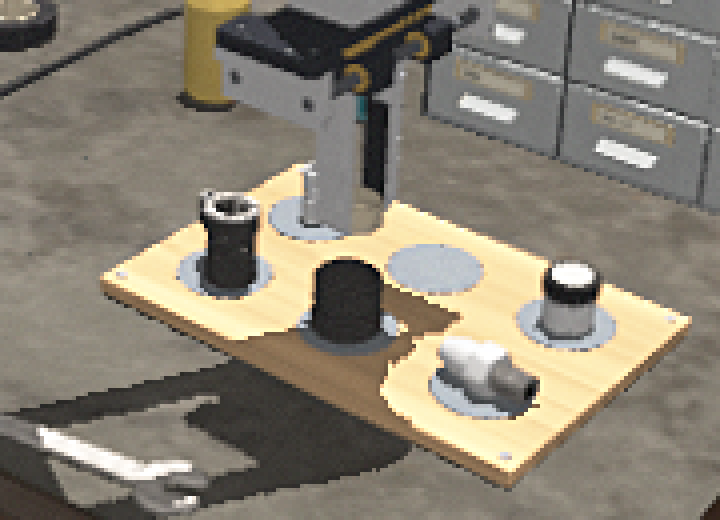

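The gripper holds the plug at (370,215), above the collar at (347,300). The jar (570,300) and the tube (310,195) stand on their pads. Now I'll lower the plug.

Request:
arm_command:
  plan:
    - {"grip": 1,"slide": [0.001,-0.001,0.03],"spin": 0}
    - {"grip": 1,"slide": [0,0,0.024],"spin": 0}
    - {"grip": 1,"slide": [0,0,0.008],"spin": 0}
    - {"grip": 1,"slide": [0,0,0],"spin": 0}
    - {"grip": 1,"slide": [0,0,0],"spin": 0}
    - {"grip": 1,"slide": [0,0,0],"spin": 0}

```text
time: 34.1
tool_pos: [0.4694, -0.2295, 0.0761]
ee_rot: [3.141, 0.0, 1.486]
wrist_force: [-0.4, 0.7, -0.0]
width: 0.0306
finger_force: 29.9
```

Request:
arm_command:
  plan:
    - {"grip": 1,"slide": [-0.001,0.0005,0.002],"spin": 0}
    - {"grip": 1,"slide": [0,0,0.002],"spin": 0}
    - {"grip": 1,"slide": [0,0,0],"spin": 0}
    - {"grip": 1,"slide": [0,0,0],"spin": 0}

```text
time: 34.6
tool_pos: [0.4697, -0.2301, 0.075]
ee_rot: [3.141, 0.001, 1.486]
wrist_force: [-1.9, 0.7, 5.0]
width: 0.0305
finger_force: 30.1
```

Request:
arm_command:
  plan:
    - {"grip": -0.17,"slide": [0,0,0],"spin": 0}
    - {"grip": -0.17,"slide": [0,0,0],"spin": 0}
    - {"grip": -0.17,"slide": [0,0,0],"spin": 0}
    - {"grip": -0.17,"slide": [0,0,0],"spin": 0}
    - {"grip": -0.17,"slide": [0,0,-0.05],"spin": 0}
    - {"grip": -0.17,"slide": [0,0,-0.1],"spin": 0}
    - {"grip": -0.17,"slide": [0,0,-0.1],"spin": 0}
    - {"grip": -0.17,"slide": [0,0,-0.05],"spin": 0}

```text
time: 35.6
tool_pos: [0.4705, -0.2305, 0.2278]
ee_rot: [3.137, 0.003, 1.486]
wrist_force: [-0.1, -0.2, 0.1]
width: 0.0548
finger_force: 0.0
```

Request:
arm_command:
  plan:
    - {"grip": -0.17,"slide": [0.1,-0.03,0],"spin": 0}
    - {"grip": -0.17,"slide": [0.1,-0.03,0],"spin": 0}
    - {"grip": -0.17,"slide": [0.1,-0.03,0],"spin": 0}
    - {"grip": -0.17,"slide": [0.1,-0.03,0],"spin": 0}
    - {"grip": -0.17,"slide": [0.1,-0.03,0],"spin": 0}
    - {"grip": -0.17,"slide": [0.1,0,0],"spin": 0}
    - {"grip": -0.17,"slide": [0,0,0],"spin": 0}
    - {"grip": -0.17,"slide": [0,0,0],"spin": 0}

```text
time: 36.6
tool_pos: [0.4201, 0.0749, 0.224]
ee_rot: [-3.141, 0.001, 1.487]
wrist_force: [0.7, 0.3, 0.2]
width: 0.0554
finger_force: 0.0
```

```bash
python3 -c "
from h import *
a=snapshot('top');cv2.imwrite('pics/rt2.png',a[:,:,::-1]); b=snapshot('scene')
P={'collarplug':(.4685,-.23,.066),'tube':(.566,-.1427,.048),'jar':(.5504,-.332,.046)}
for n,X in P.items(): print(n,proj('top',[X])[0].round(1)-[285,165])
cv2.imwrite('pics/f.png',np.hstack([cv2.resize(a[165:270,285:420],(405,315),interpolation=3),cv2.resize(b[180:285,260:391],(393,315),interpolation=3)])[:,:,::-1])"
```

```text
collarplug [71.5 68.6]
tube [34.1 29.1]
jar [111.   37.5]
```

View pics/f.png

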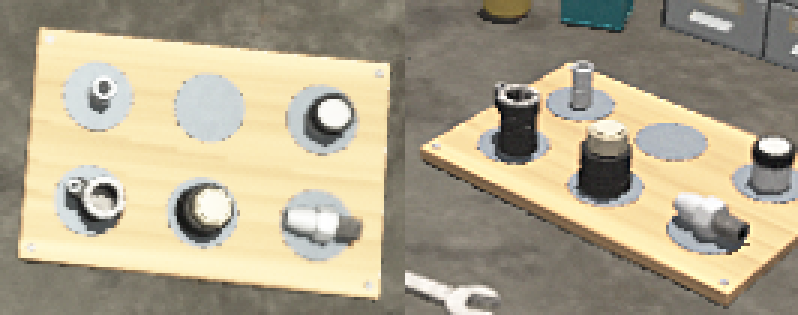

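The layout looks right. Tube top is at (103,87), predicted (102,87), and jar lid at (333,114), predicted (333,112). The plug is at about (211,207) against the predicted (215,206), so I'll check how well it is centred on the collar.

```bash
python3 -c "
from h import *
im=cv2.imread('pics/rt2.png')[:,:,::-1]; g=cv2.cvtColor(im,7).astype(int); h=cv2.cvtColor(im,cv2.COLOR_RGB2HSV)
for r in g[222:250,338:372]: print(' '.join('%3d'%x for x in r))
m=(g>120); w=np.zeros(g.shape,np.uint8); cv2.circle(w,(355,234),8,1,-1); M=cv2.moments((m&(w>0)).astype(np.uint8),True); c=(M['m10']/M['m00'],M['m01']/M['m00']);print(c,M['m00'],plane('top',c,.064))
for n,p,z in(('plug',(.4685,-.23),.064),('collar',(.4685,-.23),.048)):
  q=proj('top',[(p[0]+.0215*np.cos(t),p[1]+.0215*np.sin(t),z) for t in np.arange(0,6.28,.1)]); print(n,proj('top',[(*p,z)]),q.min(0),q.max(0))
"
```

```text
235 235 235 234 234 236 234 235 235 234 235 234 233 234 232 231 230 231 230 229 228 228 226 227 226 225 225 226 226 223 225 223 223 223
236 236 236 236 235 234 235 234 234 234 235 235 234 234 235 234 236 233 234 234 234 232 232 231 232 231 230 230 229 228 228 226 227 226
235 236 235 236 237 237 236 236 236 234 229 227 217 215 216 216 224 230 233 235 235 232 233 234 232 233 233 232 233 232 233 231 231 231
229 230 230 230 232 232 233 232 227 218 217 214 215 213 215 213 214 216 219 226 233 235 234 234 233 234 234 233 234 233 234 232 232 233
229 229 229 228 229 228 227 219 216 214 213 208 171 144 117  95 103 142 118 186 216 230 235 235 234 234 234 234 234 234 235 234 235 234
231 230 230 230 229 227 216 213 215 204 126 103  69  91  87  99 137 124 108  96 126 180 183 236 236 235 235 236 235 235 235 237 236 235
234 233 233 232 230 215 214 203 124  89  60  82  93  95 144 241 248 231 227 219 243 195 177 228 234 235 235 237 235 236 237 236 236 236
237 235 235 231 202 214 199 120  51  44  63  95  77 157 240 241 253 250 248 250 238 238 153 214 225 230 231 231 232 232 233 233 234 234
236 236 235 
[... 2276 characters left out ...]
233 233 233 232 233 233
236 237 236 235 235 234 234 235 234 234 232 229 228 218 172 177 225 226 229 220 221 230 231 229 229 230 230 230 232 232 232 232 232 233
239 238 238 238 238 238 237 238 237 235 236 234 236 234 227 228 234 233 233 232 232 232 232 230 230 231 231 231 230 230 230 231 229 229
242 242 242 241 241 240 241 240 240 239 239 238 237 238 238 238 237 237 236 235 235 235 234 235 233 234 233 234 232 232 232 232 232 231
(355.96527777777777, 233.24305555555554) 144.0 [ 0.46946156 -0.22912898  0.064     ]
plug [[356.33472645 233.65151394]] [347.37967322 224.79127484] [365.31829525 242.57615717]
collar [[354.93922338 234.22552037]] [346.10296869 225.47879872] [363.80299363 243.03507217]
```

The plug measures (0.4695, -0.229) against the pad centre (0.4685, -0.230), about 1 mm off. That is close enough, so I'm handing in.

```bash
python3 -c "
from bench import ticket; print(ticket.close_job())"
```

```text
the job is handed in; nothing more can be done
None
```

The job is handed in at about 37 s on the robot's clock: collar, tube and jar stand upright and central on their pads, and the cream plug sits on the collar, about 1 mm off the pad centre by the camera; the close call returned no verdict.

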